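# Latch the slide chamber shut

## Task

The cover of the small white slide chamber stands ajar, held off its seal by springs. Lift the latch's wire loop over the keeper on the cover and hook its crossbar behind and under the keeper's lip, then throw the lever over towards the robot and press it all the way down past its toggle point, so that the latch holds the cover shut by itself. The chamber stands loose: do not shove or drag it along the worktop, and leave the bottle, the cup and the canister where they are.

Things in the scene. Friction and masses are not known exactly. Their poses are not given: they have to be found in the camera images.
- chamber: White slide chamber on a 272 x 130 mm base plate with 4 feet, 1.9 kg in all, standing loose: about 10 N sideways slides it. Origin at worktop level under the lever's pivot axis. x axis points away from the robot, from the body (x -125 to 35 mm, 116 mm wide) to the cover; z up; hinge axes along y; the latch moves in the plane y = 0. Tops of body and cover are flat, at z = 70 mm.
- pivot (a point): Centre of the lever's pivot axis, 106 mm above the worktop; x, y, z axes as the chamber's. A tall microscope stands on the worktop to the right (around x 0.6, y -0.5 m) and a reader to the left (y over 0.1 m): come in from above the near edge of the worktop.
- lever (a joint): Latch lever, rad: 0 = closed, handle level from the pivot towards chamber -x; grows as it swings up (1.57 upright) and over to the cover (2.1 at most; stop at -0.02). Stays where left. With the loop hooked, throwing it draws the cover in against springs (10 N rising to 45 N in the loop, under 10 N at the handle); at about 0.2 rad it passes the toggle point, then stays down.
- handle (a point): Middle of the black lever handle, 85 mm from the pivot; the handle is 64 mm long (51 to 115 mm from the pivot), 30 mm wide, 11 mm thick.
- loop (a joint): Angle of the wire loop against the lever, rad. The loop's pivot pin lies on the lever 40 mm from the pivot, towards the handle. The loop's elevation above level, pointing to chamber +x, is this angle minus the lever's. Stiff enough to stay where left; lever and loop both follow when the crossbar is carried about in the chamber's x-z plane.
- bar (a point): Centre of the loop's crossbar: steel bar 9 mm dia along chamber y, 102 mm from the loop's pivot pin, with a dark round button (15 mm dia, 6 mm thick) on either end: 52 mm over the buttons, to be pinched from above with fingers closing along y. The loop's side wires (6 mm) stand 36 mm apart and pass either side of keeper and lever.
- keeper (a point): Where the crossbar's centre sits when hooked; 94 mm up, moves with the cover. Steel hook 24 mm wide in y: upright wall face 4.5 mm before it (chamber -x side); a lip over it reaches 6.5 mm behind it (+x), underside 4.5 mm and top 9.5 mm above it. The bar enters from +x below the lip. The cover's flat top is 24 mm below the point and reaches 29 mm behind it.
- cover (a joint): How far the cover stands off, m: 0.016 = ajar as the springs push it, 0 = fully in; the closed latch leaves it at about 0.0025. It slides along the chamber's x.
- buffer_bottle: bystander: white reagent bottle with green cap, 45 mm dia, 106 mm tall; origin at centre of its underside
- specimen_cup_1: bystander: white lidded specimen cup, 57 mm dia, 71 mm tall; origin at centre of its underside
- strip_canister: bystander: light blue test-strip canister with black cap, 47 mm dia, 110 mm tall; origin at centre of its underside

How it is judged:
By the outcome, as a careful person would: the job done as asked, in the order asked, and still so for the second after the job is handed in, with the robot touching nothing.
It also fails if it takes over 48 s, if anything falls off the work surface, if the arm or the gripper's body presses on something with over 40 N, if the wrist force passes 120 N, or if a joint passes its speed limit or range.

## Robot

A 6-joint arm with a two-finger parallel gripper is mounted at the origin on a cart in front of the work surface, level with it; the furniture and walls round the work are solid. World frame = base frame: x ahead of the robot, y to its left, z up, the work surface at z = 0. Lengths are in m, angles in rad, forces in N, time in s.
With the tool pointing down it reaches from about 0.35 to 0.975 m from the base axis. Payload 17.4 kg.
Tool frame: the origin (TCP) lies midway between the tips of the shut fingers; the grasp point (between the pads) lies 19 mm behind it (r.tcp_to_grasp is the distance from the TCP to the grasp point, in m); z points along the fingers, y is the line along which they close (so a half turn about z gives the same grasp; the last joint's range is limited). The gripper opens to 85 mm and grips with 20 to 120 N. Pads are 22 mm wide; open, the fingers measure 114 mm over their backs; the gripper's body (76 mm by 85 mm) begins 54 mm behind the grasp point. The pads swing forward as they close: fully open they stand 13 mm farther back than shut.
Start: joints at [1.282, 0.116, 1.442, -0, 1.584, -0.038], TCP at [0.168, 0.654, 0.231] pointing down, gripper open.
Joint ranges: [-2.83, 2.83], [-0.83, 2.19], [0.07, 2.5], [-1.14, 4.28], [0.01, 3], [-2.97, 2.97]. Speed limits (rad/s): [1.89, 1.89, 2.22, 3.14, 3.14, 3.14].

## Interface

Orientations are given as [roll, pitch, yaw] about the fixed x, y, z axes, in that order (R = Rz(yaw) Ry(pitch) Rx(roll)).
In Python, from plant import r gives the robot as it stands.
- The arm moves only by the tool arm_command, never from a script. Its argument "commands" is a list of rows, each an object with "translation": the shift along the tool's x, y, z as a fraction of full scale, a list of three; "roll": the turn about the tool's z as a fraction of full scale. In form: [{"translation": [tx, ty, tz], "roll": roll}, ...]. A call has exactly 10 rows; each row is the pose to reach, as a shift and turn from the pose commanded when the call began, along the tool's axes at that moment, turning the shorter way round; what a row does not reach only later rows make up. Full scale, the value 1, is 0.5 m for a shift and 360 degrees for a turn. A row lasts 1/8 s, in which the tool goes at most 62.5 mm and 10.7 degrees, less where a joint would pass 70% of its speed; a pose out of reach is approached as far as the arm can. A call with a number of a shift or a turn outside -1 to 1 is refused whole. A call with a gripper value outside its range is refused whole. "grip" is the closure, from -1 (fully open) to 1 (shut), set as the call begins (left out, the last holds). The fingers move at their own pace and stop on an object; "force" is the grip in N (left out, the last holds). Time passes only in rows, so rows that repeat a pose let the fingers close, or fill a call up. It gives the time, the measured TCP pose, the force, the opening and the grip force at its end, in the units of the state.
- r.get_state(): the state, without advancing time (a new reading comes with each control period).
- r.get_image(name): name is "scene" or "side" or "wrist"; returns a dict with "frame" (480x640x3 uint8, red, green, blue), "camera_matrix" (3x3 intrinsics, pixels), "rvec" (rotation vector, rad) and "tvec" (3), from world to camera coordinates, as OpenCV has them. Camera axes: x right, y down, z forward; pixel columns grow to the right and rows downward; lengths in m; the calibration is good to about 2 mm. A picture is of the moment at which its call begins. There is no depth.
- r.job_done(): hands the job in; it is judged then, once.
The state is a dict: "time": time; "joint_positions": joint angles; "qvel": joint speeds; "joint_torque": joint torques, N m; "tcp_pos": TCP position; "ee_rot": TCP orientation; "force": force on the tool from outside, world axes, zero at the start; "torque": the same for the moment, N m; "gripper_width": finger opening in m; "grip_force": force on a finger pad.
Only numpy, scipy, OpenCV 4.12 (cv2) and the standard library are available. Lean on these libraries where they do the work, as an engineer would, in place of code of your own. Each camera call takes 0.05 s, during which the arm holds its last target. There are 200 camera calls.

## Working session

There is one attempt and no reset: what is moved stays moved. The work goes in short steps, Python scripts to look and compute and a tool call to move; the robot and the scene stay as the last step left them, time stands still between calls to the robot, and variables do not carry over. Pictures are saved under pics/ and viewed, at most 10 in all, crops included, and the job is handed in when it is done.

Besides the shell and the picture viewer there is one more tool, called after "Call:" in YAML: its name, and indented under it one key for each argument. arm_command: Moves the arm, as the interface text tells. Shift numbers are shares of 0.5 m and turn numbers shares of 360 degrees, none past 1 either way. Its arguments: {"type":"object","properties":{"commands":{"type":"array"},"grip":{"type":"number"},"force":{"type":"number"}},"required":["commands"]}

```bash
mkdir -p pics; ls; cat > h.py <<'E'
import numpy as np, cv2, pickle
from plant import r
def shot(cam,name):
    d=r.get_image(cam); cv2.imwrite(f'pics/{name}.png',d['frame'][:,:,::-1]); pickle.dump(d,open(f'pics/{name}.pkl','wb')); return d
def load(n): return pickle.load(open(f'pics/{n}.pkl','rb'))
def P(d):
    return d['camera_matrix']@np.c_[cv2.Rodrigues(np.array(d['rvec'],float))[0],np.array(d['tvec'],float).reshape(3,1)]
def tri(n1,p1,n2,p2):
    X=cv2.triangulatePoints(P(load(n1)),P(load(n2)),np.array(p1,float),np.array(p2,float)); return (X[:3]/X[3]).ravel()
def proj(n,X):
    q=P(load(n))@np.r_[X,1]; return q[:2]/q[2]
def onz(n,p,z):
    M=P(load(n)); H=np.c_[M[:,0],M[:,1],M[:,2]*z+M[:,3]]; q=np.linalg.solve(H,[*p,1]); return q[:2]/q[2]
def crop(n,x,y,w,h,s,out): 
    im=cv2.imread(f'pics/{n}.png')[y:y+h,x:x+w]; cv2.imwrite(f'pics/{out}.png',cv2.resize(im,None,fx=s,fy=s,interpolation=cv2.INTER_CUBIC))
E
python3 - <<'E'
from h import *
a=shot('scene','s0')['frame'];b=shot('side','d0')['frame']
for n in('s0','d0'):
    d=load(n);R=cv2.Rodrigues(np.array(d['rvec'],float))[0];print(n,-R.T@np.array(d['tvec']).ravel(),R[2])
cv2.imwrite('pics/both0.png',cv2.resize(np.vstack([a,b])[:,:,::-1],None,fx=.62,fy=.62,interpolation=cv2.INTER_AREA))
E
```

```text
pics
s0 [-0.03354138 -0.63524545  0.67091287] [ 0.65155986  0.4337576  -0.62235367]
d0 [0.50739033 0.56367307 0.70767666] [ 0.09776735 -0.78186885 -0.61572935]
```

View pics/both0.png

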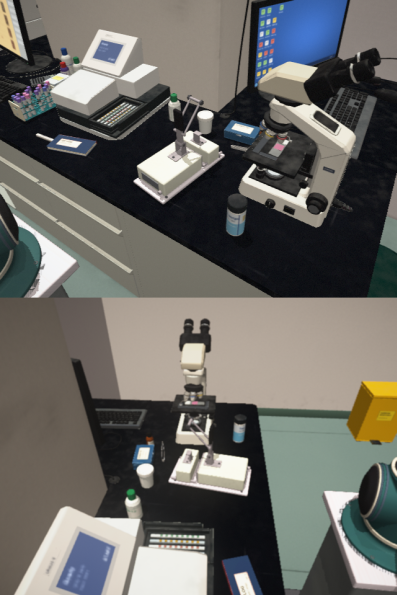

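The chamber is at about (290,260) in the scene view and (340,280) in the side view. I'll enlarge both.

```bash
python3 - <<'E'
from h import *
crop('s0',210,140,160,190,3,'s0c'); crop('d0',265,190,150,140,4,'d0c')
a=cv2.imread('pics/s0c.png')
crop('s0',210,145,160,150,5,'s0c')
crop('d0',265,195,150,112,5,'d0c')
a=cv2.imread('pics/s0c.png');cv2.imwrite('pics/s0c.png',a[:600])
E
```

```text
(no output)
```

View pics/s0c.png

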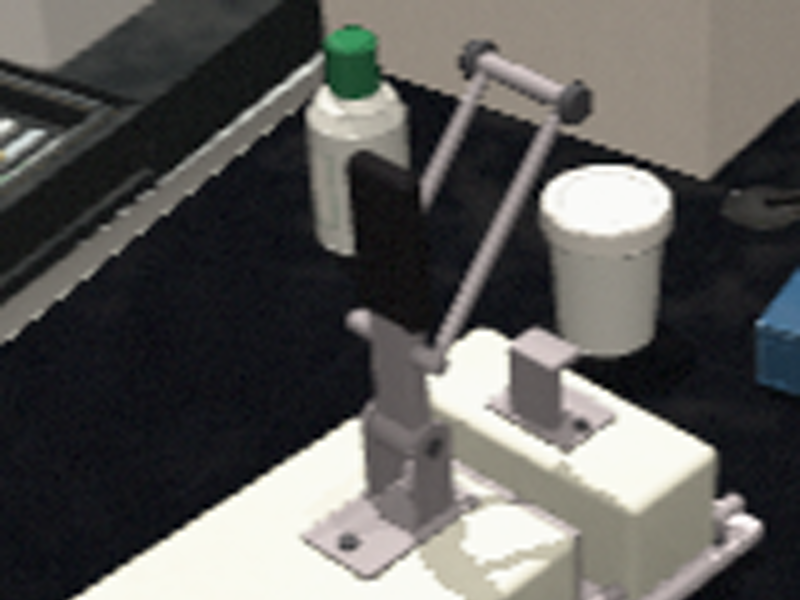

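View pics/d0c.png

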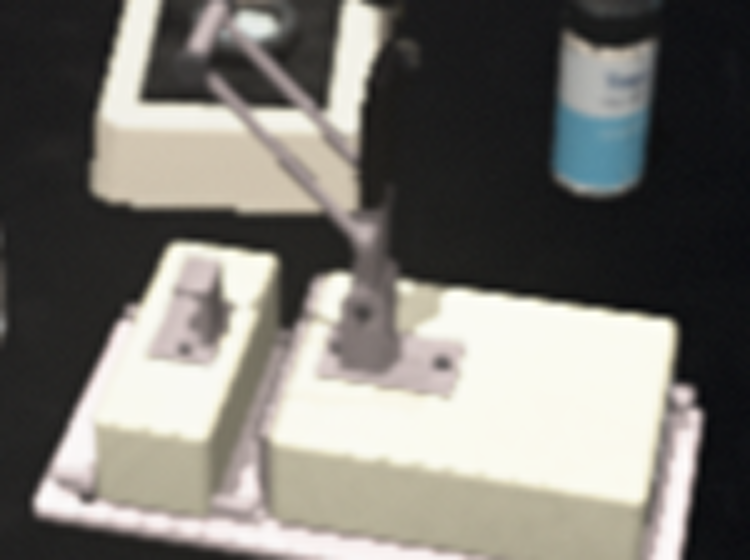

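```bash
cat > fit.py <<'E'
from h import *
from scipy.optimize import least_squares
def model(p):
    x,y,yaw,L,lo,kx=p; c,s=np.cos(yaw),np.sin(yaw)
    W=lambda a,b,z: np.array([x+c*a-s*b,y+s*a+c*b,z])
    pin=(-.040*np.cos(L),.106+.040*np.sin(L)); e=lo-L
    bar=(pin[0]+.102*np.cos(e),pin[1]+.102*np.sin(e))
    return W,pin,bar
S=lambda u,v:(210+u/5,145+v/5); D=lambda u,v:(265+u/5,195+v/5)
def res(p):
    W,pin,bar=model(p); kx=p[5]; L=p[3]; o=[]
    A=lambda n,X,q,w=1:o.extend(w*(proj(n,X)-q))
    A('s0',W(bar[0],0,bar[1]),S(526,81)); A('d0',W(bar[0],0,bar[1]),D(211,30),.7)
    A('s0',W(bar[0],.024,bar[1]),S(479,60)); A('s0',W(bar[0],-.024,bar[1]),S(574,102))
    A('s0',W(pin[0],0,pin[1]),S(394,340)); A('d0',W(pin[0],.018,pin[1]),D(362,238),.7)
    A('s0',W(-.115*np.cos(L),0,.106+.115*np.sin(L)),S(385,168),.6)
    A('s0',W(kx+.0065,.012,.1035),S(541,328));A('s0',W(kx+.0065,-.012,.1035),S(578,350))
    A('d0',W(kx+.0065,0,.1035),D(197,261),.7)
    A('d0',W(-.125,.058,.07),D(647,505));A('d0',W(-.125,-.058,.07),D(680,320));A('d0',W(.035,.058,.07),D(265,437));A('d0',W(.035,-.058,.07),D(330,271),.6)
    return np.array(o)
f=least_squares(res,[.5,-.1,0,1.57,2.5,.075],loss='soft_l1')
if __name__=='__main__':
    print(f.x.round(4)); print(res(f.x).reshape(-1,2).round(1).tolist())
    W,pin,bar=model(f.x); print('bar',W(bar[0],0,bar[1]),'pin',W(pin[0],0,pin[1]),'keep',W(f.x[5],0,.094))
    print('tri bar',tri('s0',S(526,81),'d0',D(211,30)),'lip',tri('s0',S(560,339),'d0',D(197,261)),'pin+y',tri('s0',S(357,320),'d0',D(362,238)))
    for n,q in (('cup',(605,200)),('bottle',(350,45))): print(n,onz('s0',S(*q),.071 if n=='cup' else .1))
    st=r.get_state(); print(st['tcp_pos'],st['ee_rot'],st['time'],st['gripper_width'],r.tcp_to_grasp)
E
python3 fit.py
```

```text
[ 0.5333 -0.1879 -0.1808  1.5911  2.4319  0.0763]
[[-0.2, 0.1], [-0.3, 0.0], [-0.6, -0.3], [0.2, 0.8], [0.1, 0.7], [0.2, 0.2], [0.1, -1.0], [-1.4, -0.1], [0.4, 0.6], [-2.0, 0.3], [0.1, -0.4], [1.2, 0.3], [-2.0, -1.2], [-0.6, -1.0]]
bar [ 0.60101343 -0.20030121  0.22200232] pin [ 0.5341047  -0.18806936  0.14599178] keep [ 0.60834072 -0.20164074  0.094     ]
tri bar [ 0.6004799  -0.20080727  0.22232972] lip [ 0.61076808 -0.2051458   0.10548746] pin+y [ 0.53762014 -0.16934708  0.14707391]
cup [ 0.74921317 -0.1393523 ]
bottle [0.75868529 0.00327342]
[0.16748328 0.65371562 0.23063259] [-3.14053550e+00 -3.71927693e-05  2.89075641e+00] 0.1 0.0857393594696983 0.0187
```

```bash
cat >> h.py <<'E'
def rows(pts,yaw=None,p0=None,y0=None):
    st=r.get_state(); p0=np.array(st['tcp_pos'] if p0 is None else p0); y0=st['ee_rot'][2] if y0 is None else y0
    x=np.array([np.cos(y0),np.sin(y0),0]); y=np.array([np.sin(y0),-np.cos(y0),0]); z=np.array([0,0,-1.])
    for p in pts: print((np.array([x,y,z])@(np.array(p)-p0)/.5).round(4).tolist())
    if yaw is not None: print('roll',round(-((yaw-y0+np.pi)%(2*np.pi)-np.pi)/2/np.pi,4))
def W(a,z,b=0,x=.5333,y=-.1879,yaw=-.1808):
    c,s=np.cos(yaw),np.sin(yaw); return [x+c*a-s*b,y+s*a+c*b,z]
E
python3 - <<'E'
from h import *
rows([[.26,.60,.40],[.36,.40,.42]],2.961)
rows([[.44,-.05,.42]],p0=[.36,.40,.42],y0=2.961)
rows([W(.069,.34)],p0=[.44,-.05,.42],y0=2.961)
print(W(.069,.34))
E
```

```text
[-0.2059, -0.0581, -0.3387]
[-0.4989, -0.396, -0.3787]
roll -0.0112
[-0.319, -0.8566, 0.0]
[-0.3711, -0.2378, 0.16]
[np.float64(0.6011753106477138), np.float64(-0.20030734477945814), 0.34]
```

Call:
arm_command:
  commands:
    - {"translation": [-0.05, -0.014, -0.085], "roll": -0.003}
    - {"translation": [-0.1, -0.028, -0.17], "roll": -0.006}
    - {"translation": [-0.15, -0.042, -0.25], "roll": -0.009}
    - {"translation": [-0.2, -0.058, -0.34], "roll": -0.0112}
    - {"translation": [-0.26, -0.13, -0.35], "roll": -0.0112}
    - {"translation": [-0.32, -0.2, -0.36], "roll": -0.0112}
    - {"translation": [-0.38, -0.27, -0.37], "roll": -0.0112}
    - {"translation": [-0.44, -0.33, -0.379], "roll": -0.0112}
    - {"translation": [-0.499, -0.396, -0.379], "roll": -0.0112}
    - {"translation": [-0.499, -0.396, -0.379], "roll": -0.0112}
  grip: -1

```text
time: 1.35
tcp_pos: [0.3611, 0.3982, 0.4211]
ee_rot: [3.141, 0.001, 2.958]
force: [0.2, 0.9, 0.8]
gripper_width: 0.086
grip_force: 0.0
```

Call:
arm_command:
  commands:
    - {"translation": [-0.03, -0.1, 0], "roll": 0}
    - {"translation": [-0.07, -0.2, 0], "roll": 0}
    - {"translation": [-0.1, -0.3, 0], "roll": 0}
    - {"translation": [-0.14, -0.4, 0], "roll": 0}
    - {"translation": [-0.18, -0.5, 0], "roll": 0}
    - {"translation": [-0.22, -0.6, 0], "roll": 0}
    - {"translation": [-0.26, -0.7, 0], "roll": 0}
    - {"translation": [-0.29, -0.8, 0], "roll": 0}
    - {"translation": [-0.319, -0.856, 0], "roll": 0}
    - {"translation": [-0.319, -0.856, 0], "roll": 0}

```text
time: 2.6
tcp_pos: [0.4407, -0.0507, 0.4201]
ee_rot: [3.142, -0.001, 2.959]
force: [0.0, 0.7, 0.0]
gripper_width: 0.0852
grip_force: 0.0
```

Call:
arm_command:
  commands:
    - {"translation": [-0.05, -0.03, 0.02], "roll": 0}
    - {"translation": [-0.1, -0.06, 0.04], "roll": 0}
    - {"translation": [-0.15, -0.1, 0.06], "roll": 0}
    - {"translation": [-0.2, -0.13, 0.08], "roll": 0}
    - {"translation": [-0.25, -0.16, 0.1], "roll": 0}
    - {"translation": [-0.3, -0.19, 0.12], "roll": 0}
    - {"translation": [-0.34, -0.22, 0.14], "roll": 0}
    - {"translation": [-0.371, -0.238, 0.16], "roll": 0}
    - {"translation": [-0.371, -0.238, 0.16], "roll": 0}
    - {"translation": [-0.371, -0.238, 0.16], "roll": 0}

```text
time: 3.85
tcp_pos: [0.6012, -0.1991, 0.3414]
ee_rot: [3.142, 0.0, 2.962]
force: [0.2, 0.5, 0.8]
gripper_width: 0.0858
grip_force: 0.0
```

```bash
python3 - <<'E'
from h import *
shot('wrist','w1'); st=r.get_state(); print(st['tcp_pos'],st['ee_rot'],st['time'],st['force'],st['joint_positions'])
from fit import f,model
w,pin,bar=model(f.x)
for n,q in (('bar+',w(bar[0],.023,bar[1])),('bar-',w(bar[0],-.023,bar[1])),('lip',w(f.x[5]+.0065,0,.1035)),('tip',w(0,0,.221))): print(n,proj('w1',q))
E
```

```text
[ 0.60108453 -0.19915082  0.3417204 ] [-3.14149670e+00  9.99728493e-04  2.96161018e+00] 3.9 [-0.7249089  -0.88957039 -0.10514739] [-3.60257006e-01  1.68137160e-02  1.36883180e+00  8.63148422e-05
  1.75494641e+00 -1.75105496e+00]
bar+ [342.08789823 231.85963439]
bar- [279.02677476 231.79091479]
lip [311.66089426 209.82905007]
tip [310.35536792 133.82281885]
```

View pics/w1.png

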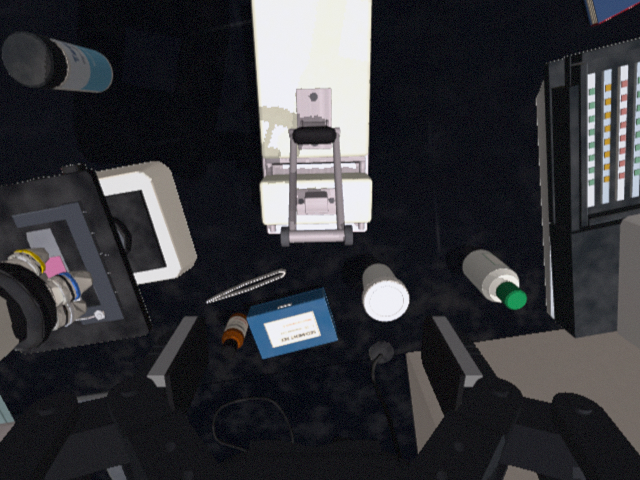

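The wrist view shows the bar ends at (285,237) and (348,236). The lip edge is at about (317,212), the handle tip at (314,134), and the finger tips sit symmetrically about column 316. I'll refit with these points included.

```bash
python3 - <<'E'
from fit import *
d=load('w1'); R=cv2.Rodrigues(np.array(d['rvec'],float))[0];print('cam',-R.T@np.array(d['tvec']).ravel(),R.round(4).tolist(),d['camera_matrix'][0])
tcp=np.array(r.get_state()['tcp_pos'])
for z in(0,.02,.1):print(proj('w1',tcp+[0,0,z]),proj('w1',tcp-[0,0,z]))
def res2(p,k=.5):
    W,pin,bar=model(p); o=list(res(p)); A=lambda X,q:o.extend(k*(proj('w1',X)-q))
    A(W(bar[0],.0235,bar[1]),(348,236));A(W(bar[0],-.0235,bar[1]),(285,237))
    A(W(p[5]+.0065,0,.1035),(317,212.5));A(W(-.115*np.cos(p[3]),0,.106+.115*np.sin(p[3])),(314.5,134))
    A(W(-.04*np.cos(p[3]),0,.106+.04*np.sin(p[3])),(315,136)) if 0 else None
    return np.array(o)
for k in(.3,1):
    g=least_squares(res2,f.x,loss='soft_l1',args=(k,));p=g.x;W,pin,bar=model(p)
    print(k,p.round(4),W(bar[0],0,bar[1]),W(p[5],0,.094));print((res2(p,k).reshape(-1,2)[-4:]/k).round(1).tolist(),res(p).reshape(-1,2).round(1).tolist())
E
```

```text
cam [ 0.51885456 -0.1825903   0.48457652] [[0.1787, 0.9839, 0.0002], [0.9295, -0.1688, 0.3278], [0.3226, -0.0584, -0.9447]] [377.81797931   0.         314.38660873]
[310.60178549 316.38668729] [310.60178549 316.38668729]
[310.11254006 343.55900319] [310.98908327 294.87646534]
[305.43599786 603.29057115] [311.96863399 240.47296939]
0.3 [ 0.5343 -0.1868 -0.1708  1.5775  2.3944  0.0766] [ 0.60338323 -0.19875399  0.2203585 ] [ 0.60978625 -0.19985841  0.094     ]
[[-2.8, -2.5], [-3.7, -2.9], [-3.3, -1.6], [-2.3, 2.2]] [[-0.2, 0.1], [-1.2, 0.8], [-0.6, -0.3], [0.3, 0.7], [-0.3, 0.4], [0.1, 0.4], [-0.4, -1.1], [-1.8, -0.7], [0.0, -0.2], [-2.5, 0.7], [-0.0, -0.4], [0.6, 0.2], [-2.3, -0.7], [-1.0, -0.8]]
1 [ 0.5354 -0.1856 -0.1595  1.5597  2.3438  0.0773] [ 0.6062501  -0.19701826  0.21803071] [ 0.6116991 -0.1978949  0.094    ]
[[-0.1, -0.6], [-0.4, -0.3], [-1.1, -0.2], [-0.3, 0.4]] [[-0.1, 0.3], [-2.3, 1.8], [-0.6, 0.0], [0.5, 0.8], [-0.8, 0.0], [-0.0, 0.7], [-1.0, -1.1], [-2.2, -1.5], [-0.3, -1.0], [-3.2, 1.1], [-0.1, -0.5], [-0.2, 0.1], [-2.6, -0.2], [-1.5, -0.6]]
```

```bash
sed -i 's/x=.5333,y=-.1879,yaw=-.1808/x=.5343,y=-.1868,yaw=-.1708/' h.py; python3 - <<'E'
from h import *
rows([W(.0702,.26),W(.0702,.203)],2.971)
E
```

```text
[-0.0046, 0.0017, 0.1634]
[-0.0046, 0.0017, 0.2774]
roll -0.0015
```

Call:
arm_command:
  commands:
    - {"translation": [-0.0046, 0.0017, 0.03], "roll": -0.0015}
    - {"translation": [-0.0046, 0.0017, 0.07], "roll": -0.0015}
    - {"translation": [-0.0046, 0.0017, 0.11], "roll": -0.0015}
    - {"translation": [-0.0046, 0.0017, 0.15], "roll": -0.0015}
    - {"translation": [-0.0046, 0.0017, 0.18], "roll": -0.0015}
    - {"translation": [-0.0046, 0.0017, 0.21], "roll": -0.0015}
    - {"translation": [-0.0046, 0.0017, 0.24], "roll": -0.0015}
    - {"translation": [-0.0046, 0.0017, 0.26], "roll": -0.0015}
    - {"translation": [-0.0046, 0.0017, 0.277], "roll": -0.0015}
    - {"translation": [-0.0046, 0.0017, 0.277], "roll": -0.0015}

```text
time: 5.15
tcp_pos: [0.6036, -0.1994, 0.2018]
ee_rot: [3.142, -0.001, 2.971]
force: [0.5, -0.7, 0.8]
gripper_width: 0.0858
grip_force: 0.0
```

```bash
python3 - <<'E'
from h import *
shot('wrist','w2'); st=r.get_state(); print(st['tcp_pos'],st['ee_rot'],st['time'],st['force'])
print(proj('w2',W(.0702,.2204,.0235)),proj('w2',W(.0702,.2204,-.0235)),proj('w2',W(.083,.1035)),proj('w2',st['tcp_pos']))
E
```

```text
[ 0.60377119 -0.1994442   0.20241867] [-3.14155317e+00  3.29884843e-05  2.97060946e+00] 5.2 [0.24504648 0.626185   0.15514949]
[373.27153366 340.49331431] [250.87965642 340.49972257] [313.05707055 258.6214939 ] [310.79330658 317.21014013]
```

View pics/w2.png

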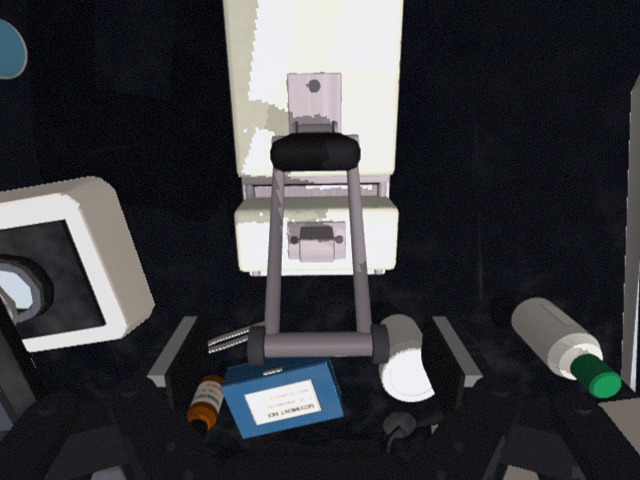

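The bar's buttons span columns 250–387, so its centre is at 318.5, row 344. The fingers are centred at about 313.5, so I'll shift +1.8 mm along tool y and 1 mm away from the robot, and turn slightly before closing.

Call:
arm_command:
  commands:
    - {"translation": [-0.002, 0.0036, 0.001], "roll": -0.002}
    - {"translation": [-0.002, 0.0036, 0.001], "roll": -0.002}
    - {"translation": [-0.002, 0.0036, 0.001], "roll": -0.002}
    - {"translation": [-0.002, 0.0036, 0.001], "roll": -0.002}
    - {"translation": [-0.002, 0.0036, 0.001], "roll": -0.002}
    - {"translation": [-0.002, 0.0036, 0.001], "roll": -0.002}
    - {"translation": [-0.002, 0.0036, 0.001], "roll": -0.002}
    - {"translation": [-0.002, 0.0036, 0.001], "roll": -0.002}
    - {"translation": [-0.002, 0.0036, 0.001], "roll": -0.002}
    - {"translation": [-0.002, 0.0036, 0.001], "roll": -0.002}
  grip: -0.35
  force: 20

```text
time: 6.45
tcp_pos: [0.605, -0.1979, 0.2018]
ee_rot: [-3.142, 0.0, 2.983]
force: [0.9, 0.5, -0.1]
gripper_width: 0.0574
grip_force: 0.0
```

```bash
python3 - <<'E'
from h import *
shot('wrist','w3'); st=r.get_state(); print(st['tcp_pos'],st['ee_rot'],st['gripper_width'],st['force'])
crop('w3',120,200,400,220,2,'w3c')
E
```

```text
[ 0.6050339  -0.19783332  0.20180428] [-3.14157232e+00 -1.01417045e-05  2.98315737e+00] 0.05759459849395371 [-0.87652641  0.52440927 -0.33000571]
```

View pics/w3c.png

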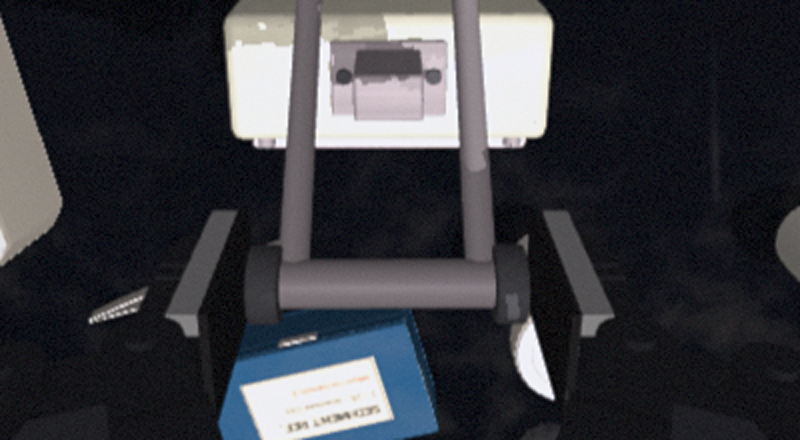

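Bar is well centred between the fingers (buttons at crop 245–528, pads at about 240–541). Closing now.

Call:
arm_command:
  commands:
    - {"translation": [0, 0, 0], "roll": 0}
    - {"translation": [0, 0, 0], "roll": 0}
    - {"translation": [0, 0, 0], "roll": 0}
    - {"translation": [0, 0, 0], "roll": 0}
    - {"translation": [0, 0, 0], "roll": 0}
    - {"translation": [0, 0, 0], "roll": 0}
    - {"translation": [0, 0, 0], "roll": 0}
    - {"translation": [0, 0, 0], "roll": 0}
    - {"translation": [0, 0, 0], "roll": 0}
    - {"translation": [0, 0, 0], "roll": 0}
  grip: 0.2
  force: 30

```text
time: 7.75
tcp_pos: [0.605, -0.1979, 0.2018]
ee_rot: [-3.141, 0.0, 2.983]
force: [0.2, -3.9, 1.3]
gripper_width: 0.0517
grip_force: 33.9
```

```bash
python3 - <<'E'
from h import *
st=r.get_state(); print(st['tcp_pos'],st['ee_rot'],st['gripper_width'],st['force'])
t=np.array(st['tcp_pos']); yaw=-.158; c=np.array([np.cos(yaw),np.sin(yaw)])
# bar at tcp in chamber (0.0705,.2195)
b0=(.0705,.2195)
for b in [(.080,.19),(.092,.165),(.099,.140),(.099,.120)]:
    rows([[*(t[:2]+(b[0]-b0[0])*c),t[2]+b[1]-b0[1]]])
E
```

```text
[ 0.60503615 -0.19788623  0.20184746] [-3.14144790e+00  6.93786152e-05  2.98316130e+00] 0.05170547761523676 [ 0.1514243  -3.93642519  1.34251961]
[-0.019, 0.0, 0.059]
[-0.043, 0.0, 0.109]
[-0.057, 0.0, 0.159]
[-0.057, 0.0, 0.199]
```

Call:
arm_command:
  commands:
    - {"translation": [-0.01, 0, 0.03], "roll": 0}
    - {"translation": [-0.019, 0, 0.059], "roll": 0}
    - {"translation": [-0.03, 0, 0.084], "roll": 0}
    - {"translation": [-0.043, 0, 0.109], "roll": 0}
    - {"translation": [-0.05, 0, 0.134], "roll": 0}
    - {"translation": [-0.057, 0, 0.159], "roll": 0}
    - {"translation": [-0.057, 0, 0.17], "roll": 0}
    - {"translation": [-0.057, 0, 0.18], "roll": 0}
    - {"translation": [-0.057, 0, 0.18], "roll": 0}
    - {"translation": [-0.057, 0, 0.18], "roll": 0}

```text
time: 9.0
tcp_pos: [0.6332, -0.2024, 0.1121]
ee_rot: [-3.142, 0.0, 2.983]
force: [-2.0, -4.4, 0.4]
gripper_width: 0.0516
grip_force: 36.5
```

```bash
python3 - <<'E'
from h import *
shot('side','d4');shot('wrist','w4');st=r.get_state(); print(st['tcp_pos'],st['force'],st['gripper_width'])
crop('d4',265,195,150,112,5,'d4c'); a=cv2.imread('pics/d4c.png')[:,:500]; b=cv2.imread('pics/w4.png')[60:420,150:480]
cv2.imwrite('pics/c4.png',np.hstack([cv2.resize(a,(450,int(560*.9))),cv2.resize(b,(330,504))]))
cv2.imwrite('pics/c4.png',np.hstack([cv2.resize(a,(400,448)),cv2.resize(b,(400,448))]))
E
```

```text
[ 0.63317436 -0.20236797  0.11206588] [-1.79944331 -3.75892095  0.96228172] 0.05144095796547568
```

View pics/c4.png

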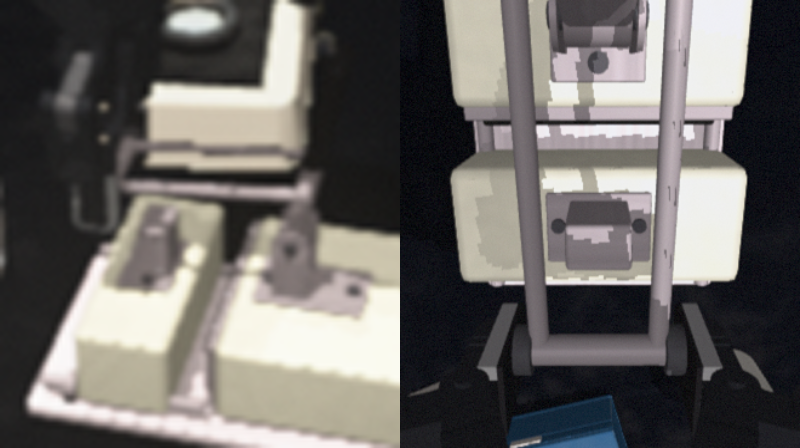

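The bar is held level at wrist pixel row 341. The lip's far edge is at row 277 and laterally aligned (columns about 316 and 314). The side view shows the bar clear of the keeper.

```bash
python3 - <<'E'
from h import *
c=np.array([np.cos(-.158),np.sin(-.158)]);n=np.array([-c[1],c[0]])
t=np.array(r.get_state()['tcp_pos'])
for zb in(.127,.130,.133):
    b=onz('w4',(315.8,341),zb); print('bar',zb,b,(b-t[:2])@c)
l=onz('w4',(314.3,277),.1035); l0=onz('w4',(314.3,243),.1035)
print('lip far',l,'near',l0,(l-l0)@c,'far-tcp',(l-t[:2])@c,(l-t[:2])@n, 'coverfar',(onz('w4',(314,60+283/1.244),.068)-t[:2])@c)
O=np.array([.5343,-.1868]); print('tcp in chamber',(t[:2]-O)@c,'lip',(l-O)@c)
E
```

```text
bar 0.127 [ 0.63593895 -0.20068669] 0.0024656087981581917
bar 0.13 [ 0.63394269 -0.20038175] 0.00044623663771660926
bar 0.133 [ 0.63194643 -0.2000768 ] -0.0015731355227246576
lip far [ 0.61908234 -0.19860161] near [ 0.60342905 -0.19610388] 0.015851314071805837 far-tcp -0.014509108799961246 0.0015021625226056975 coverfar 0.00800942987179479
tcp in chamber 0.10009229738687823 lip 0.085583188586917
```

Call:
arm_command:
  commands:
    - {"translation": [0.003, 0, 0.01], "roll": 0}
    - {"translation": [0.006, 0, 0.02], "roll": 0}
    - {"translation": [0.006, 0, 0.03], "roll": 0}
    - {"translation": [0.006, 0, 0.04], "roll": 0}
    - {"translation": [0.006, 0, 0.05], "roll": 0}
    - {"translation": [0.006, 0, 0.06], "roll": 0}
    - {"translation": [0.006, 0, 0.07], "roll": 0}
    - {"translation": [0.006, 0, 0.076], "roll": 0}
    - {"translation": [0.006, 0, 0.079], "roll": 0}
    - {"translation": [0.006, 0, 0.079], "roll": 0}

```text
time: 10.35
tcp_pos: [0.6301, -0.2019, 0.0719]
ee_rot: [3.142, -0.0, 2.983]
force: [-1.5, -5.1, 2.2]
gripper_width: 0.0511
grip_force: 37.5
```

```bash
python3 - <<'E'
from h import *
shot('wrist','w5');st=r.get_state(); print(st['tcp_pos'],st['force'],st['gripper_width'])
crop('w5',170,180,300,220,2.5,'w5c')
E
```

```text
[ 0.6301266  -0.20186241  0.07191538] [-1.92171821 -5.44344816  2.69425659] 0.05121661224206613
```

View pics/w5c.png

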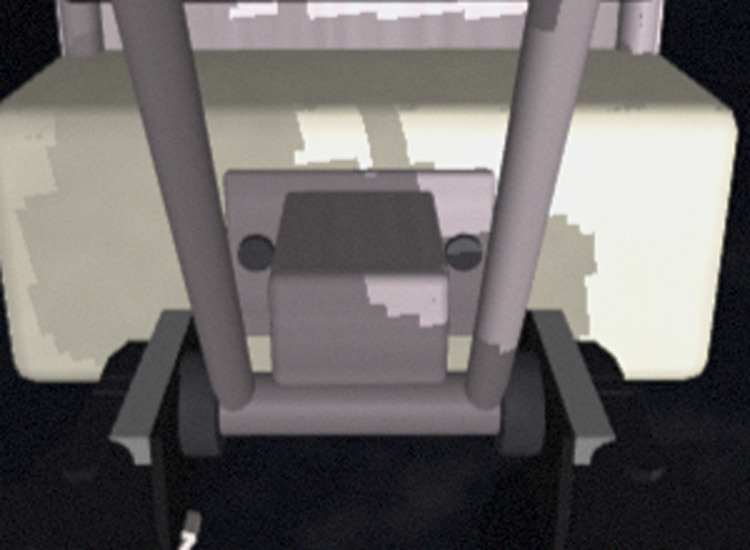

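The bar is below and beyond the lip with no contact force. Drawing it back under the lip.

Call:
arm_command:
  commands:
    - {"translation": [0.004, 0, 0], "roll": 0}
    - {"translation": [0.008, 0, 0], "roll": 0}
    - {"translation": [0.012, 0, 0], "roll": 0}
    - {"translation": [0.016, 0, 0], "roll": 0}
    - {"translation": [0.02, 0, 0], "roll": 0}
    - {"translation": [0.024, 0, 0], "roll": 0}
    - {"translation": [0.028, 0, 0], "roll": 0}
    - {"translation": [0.031, 0, 0], "roll": 0}
    - {"translation": [0.031, 0, 0], "roll": 0}
    - {"translation": [0.031, 0, 0], "roll": 0}

```text
time: 11.65
tcp_pos: [0.6157, -0.1989, 0.0721]
ee_rot: [3.141, 0.002, 2.983]
force: [6.7, -1.0, -1.0]
gripper_width: 0.0513
grip_force: 37.2
```

Call:
arm_command:
  commands:
    - {"translation": [-0.001, 0, 0], "roll": 0}
    - {"translation": [-0.001, 0, -0.001], "roll": 0}
    - {"translation": [-0.001, 0, -0.002], "roll": 0}
    - {"translation": [-0.001, 0, -0.003], "roll": 0}
    - {"translation": [-0.001, 0, -0.004], "roll": 0}
    - {"translation": [-0.001, 0, -0.005], "roll": 0}
    - {"translation": [-0.001, 0, -0.005], "roll": 0}
    - {"translation": [-0.001, 0, -0.005], "roll": 0}
    - {"translation": [-0.001, 0, -0.005], "roll": 0}
    - {"translation": [-0.001, 0, -0.005], "roll": 0}

```text
time: 12.9
tcp_pos: [0.6152, -0.1994, 0.0745]
ee_rot: [3.141, -0.001, 2.983]
force: [2.2, 1.7, -9.3]
gripper_width: 0.0513
grip_force: 36.5
```

Contact with the wall (about 7 N) and then the lip (about -9 N) shows the bar is hooked. I'll ease off a little and release.

Call:
arm_command:
  commands:
    - {"translation": [0, 0, 0.001], "roll": 0}
    - {"translation": [0, 0, 0.001], "roll": 0}
    - {"translation": [0, 0, 0.001], "roll": 0}
    - {"translation": [0, 0, 0.001], "roll": 0}
    - {"translation": [0, 0, 0.001], "roll": 0}
    - {"translation": [0, 0, 0.001], "roll": 0}
    - {"translation": [0, 0, 0.001], "roll": 0}
    - {"translation": [0, 0, 0.001], "roll": 0}
    - {"translation": [0, 0, 0.001], "roll": 0}
    - {"translation": [0, 0, 0.001], "roll": 0}
  grip: -0.6

```text
time: 14.15
tcp_pos: [0.6154, -0.1995, 0.0743]
ee_rot: [-3.142, 0.0, 2.983]
force: [0.6, -0.5, 0.1]
gripper_width: 0.068
grip_force: 0.0
```

Call:
arm_command:
  commands:
    - {"translation": [0, 0, -0.03], "roll": 0}
    - {"translation": [0, 0, -0.06], "roll": 0}
    - {"translation": [0, 0, -0.1], "roll": 0}
    - {"translation": [0, 0, -0.15], "roll": 0}
    - {"translation": [0, 0, -0.2], "roll": 0}
    - {"translation": [0, 0, -0.26], "roll": 0}
    - {"translation": [0, 0, -0.32], "roll": 0}
    - {"translation": [0, 0, -0.37], "roll": 0}
    - {"translation": [0, 0, -0.37], "roll": 0}
    - {"translation": [0, 0, -0.37], "roll": 0}

```text
time: 15.4
tcp_pos: [0.6152, -0.1994, 0.2591]
ee_rot: [3.142, -0.0, 2.983]
force: [0.4, -0.1, -0.2]
gripper_width: 0.0683
grip_force: 0.0
```

```bash
python3 - <<'E'
from h import *
a=shot('wrist','w6')['frame'];b=shot('scene','s6')['frame'];st=r.get_state(); print(st['tcp_pos'],st['force'],st['gripper_width'])
crop('s6',210,145,130,150,3,'t'); t=cv2.imread('pics/t.png'); w=cv2.resize(a[0:330,150:480,::-1],(410,410))
cv2.imwrite('pics/c6.png',np.hstack([t[:410],w]))
E
```

```text
[ 0.61511565 -0.19940636  0.25837486] [-0.64497627 -0.07691212 -0.04660918] 0.06833545848969226
```

View pics/c6.png

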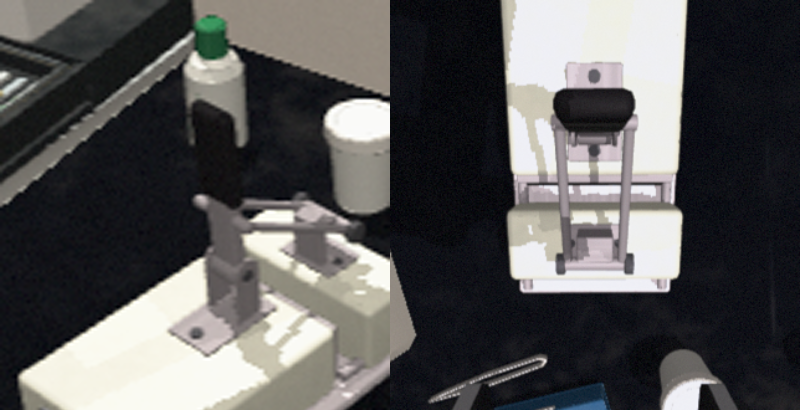

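The loop is hooked: in the wrist crop the crossbar is beyond and under the lip, and the lever stands at about 1.3 rad. Next I shut the fingers and sweep the handle over.

```bash
python3 - <<'E'
from h import *
P0=dict(x=.538,y=-.1872,yaw=-.158)
st=r.get_state();print(st['ee_rot'])
def T(t,r_=.095): return W(-r_*np.cos(t)+.0055*np.sin(t)+.011,.106+r_*np.sin(t)+.0055*np.cos(t),**P0)
s=np.array(T(1.6)); s[:2]+=.012*np.array([.9875,-.1574])
rows([s]); print('A'); rows([T(t) for t in (1.55,1.45,1.35,1.25,1.15,1.05,.95,.85,.75,.65)],p0=s)
print('B');rows([T(t) for t in (.55,.45,.35,.25,.15,.08,.02,-.02,-.03,-.04)],p0=T(.65)); print(s,T(.65),T(-.02))
E
```

```text
[ 3.14136103e+00 -1.30985440e-03  2.98317204e+00]
[0.0936, -0.0002, 0.1152]
A
[0.0335, -0.0, -0.0006]
[0.0525, -0.0, -0.0003]
[0.0714, -0.0, 0.0018]
[0.09, -0.0, 0.0058]
[0.1081, -0.0, 0.0117]
[0.1255, -0.0001, 0.0193]
[0.1421, -0.0001, 0.0287]
[0.1577, -0.0001, 0.0396]
[0.1721, -0.0001, 0.052]
[0.1851, -0.0001, 0.0659]
B
[0.0116, -0.0, 0.0151]
[0.0217, -0.0, 0.0312]
[0.0301, -0.0, 0.0483]
[0.0368, -0.0, 0.0661]
[0.0416, -0.0, 0.0845]
[0.0439, -0.0, 0.0976]
[0.0451, -0.0, 0.1089]
[0.0456, -0.0, 0.1165]
[0.0456, -0.0, 0.1184]
[0.0457, -0.0, 0.1203]
[ 0.56888156 -0.19212106  0.20079889] [np.float64(0.4774641135035612), np.float64(-0.17755493625102278), np.float64(0.16787116943694358)] [np.float64(0.45495644872710994), np.float64(-0.17396883428450988), np.float64(0.10959902670079953)]
```

Call:
arm_command:
  commands:
    - {"translation": [0, 0, 0], "roll": 0}
    - {"translation": [0.02, 0, 0], "roll": 0}
    - {"translation": [0.05, 0, 0], "roll": 0}
    - {"translation": [0.08, 0, 0], "roll": 0}
    - {"translation": [0.0936, 0, 0.02], "roll": 0}
    - {"translation": [0.0936, 0, 0.05], "roll": 0}
    - {"translation": [0.0936, 0, 0.08], "roll": 0}
    - {"translation": [0.0936, 0, 0.1], "roll": 0}
    - {"translation": [0.0936, 0, 0.115], "roll": 0}
    - {"translation": [0.0936, 0, 0.115], "roll": 0}
  grip: 1

```text
time: 16.75
tcp_pos: [0.5692, -0.1921, 0.2011]
ee_rot: [3.141, -0.001, 2.983]
force: [0.6, -0.8, 0.0]
gripper_width: -0.0001
grip_force: 0.0
```

Call:
arm_command:
  commands:
    - {"translation": [0.02, 0, -0.0006], "roll": 0}
    - {"translation": [0.0335, 0, -0.0006], "roll": 0}
    - {"translation": [0.043, 0, -0.0005], "roll": 0}
    - {"translation": [0.0525, 0, -0.0003], "roll": 0}
    - {"translation": [0.062, 0, 0.0008], "roll": 0}
    - {"translation": [0.0714, 0, 0.0018], "roll": 0}
    - {"translation": [0.081, 0, 0.0038], "roll": 0}
    - {"translation": [0.09, 0, 0.0058], "roll": 0}
    - {"translation": [0.099, 0, 0.0087], "roll": 0}
    - {"translation": [0.1081, 0, 0.0117], "roll": 0}

```text
time: 18.0
tcp_pos: [0.5166, -0.1839, 0.1974]
ee_rot: [-3.141, 0.004, 2.983]
force: [8.0, -1.7, 9.5]
gripper_width: 0.0
grip_force: 4.9
```

```bash
cat > sh.py <<'E'
from h import *
import sys
def shift(a,b,x,y,w,h):
    A,B=[cv2.imread(f'pics/{n}.png',0) for n in(a,b)]
    m=cv2.matchTemplate(cv2.resize(B[y-6:y+h+6,x-6:x+w+6],None,fx=4,fy=4,interpolation=2),cv2.resize(A[y:y+h,x:x+w],None,fx=4,fy=4,interpolation=2),cv2.TM_CCOEFF_NORMED)
    _,v,_,l=cv2.minMaxLoc(m); return round(v,3),(l[0]-24)/4,(l[1]-24)/4
def chk(n):
    shot('scene','s'+n);shot('side','d'+n)
    st=r.get_state();print(st['time'],st['tcp_pos'],st['force'])
    print('scene body low-left',shift('s0','s'+n,212,270,60,60),'side body corner',shift('d0','d'+n,350,270,62,40),'ref scene',shift('s0','s'+n,60,160,60,50))
if __name__=='__main__': chk(sys.argv[1])
E
python3 sh.py 7; python3 -c "
from sh import *
print(shift('s0','s6',212,270,60,60),shift('d0','d4',350,270,62,40))"
```

```text
18.1 [ 0.51636657 -0.18377453  0.19732142] [ 5.2529688  -1.12780249  7.49299156]
scene body low-left (0.99, -4.75, 2.75) side body corner (0.996, 4.5, 1.0) ref scene (0.999, 0.0, 0.0)
(0.995, -4.5, 3.0) (0.995, 0.0, 0.0)
```

```bash
python3 - <<'E'
from h import *
shot('wrist','w7')
from sh import shift
print('d6-like: w5/w4 n/a; cover patch side',shift('d0','d7',283,255,40,40))
def c(n,x,y): return cv2.resize(cv2.imread(f'pics/{n}.png')[y:y+75,x:x+100],(400,300),interpolation=cv2.INTER_CUBIC)
cv2.imwrite('pics/c7.png',np.vstack([np.hstack([c('w6',265,155),c('s6',270,175)]),np.hstack([c('s7',250,180),c('d7',280,225)])]))
E
```

```text
d6-like: w5/w4 n/a; cover patch side (0.76, 5.5, 1.0)
```

View pics/c7.png

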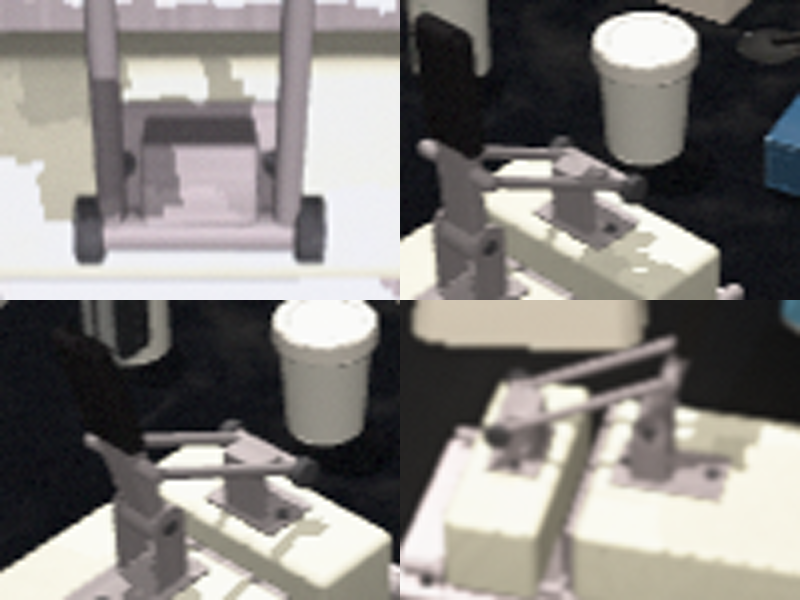

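The bar is lying against the lip's outer edge (fully visible at row 235 of the first panel), not under it. That means my pull dragged the chamber. I'll retreat, measure the chamber's new place and the bar's height, and re-hook lower.

Call:
arm_command:
  commands:
    - {"translation": [-0.02, 0, 0], "roll": 0}
    - {"translation": [-0.04, 0, -0.03], "roll": 0}
    - {"translation": [-0.07, 0, -0.06], "roll": 0}
    - {"translation": [-0.1, 0, -0.1], "roll": 0}
    - {"translation": [-0.13, 0, -0.14], "roll": 0}
    - {"translation": [-0.16, 0, -0.17], "roll": 0}
    - {"translation": [-0.18, 0, -0.2], "roll": 0}
    - {"translation": [-0.19, 0, -0.2], "roll": 0}
    - {"translation": [-0.19, 0, -0.2], "roll": 0}
    - {"translation": [-0.19, 0, -0.2], "roll": 0}
  grip: -1

```text
time: 19.4
tcp_pos: [0.6092, -0.1985, 0.2951]
ee_rot: [3.141, -0.001, 2.983]
force: [0.5, -0.1, 0.2]
gripper_width: 0.0856
grip_force: 0.0
```

```bash
python3 sh.py 8; python3 - <<'E'
from h import *
from sh import shift
d=shot('wrist','w8')
X=np.array(W(-.08,.07)); 
a=shift('s0','s8',212,270,60,60)[1:];b=shift('d0','d8',350,270,62,40)[1:]
Y=tri('s8',proj('s0',X)+a,'d8',proj('d0',X)+b); print('chamber shift',Y-X)
print('bar+y btn',tri('s7',(308,212),'d7',(304.5,258.2)))
g=cv2.cvtColor(d['frame'],cv2.COLOR_RGB2GRAY)
t=np.array(r.get_state()['tcp_pos']);print('tcp',t)
# expected bar pixel
cc=np.array([np.cos(-.158),np.sin(-.158)])
print('tcp point at z .095 px',proj('w8',[*t[:2],.095]))
n,l,s,c=cv2.connectedComponentsWithStats(((g<75)&(np.arange(480)[:,None]<330)).astype(np.uint8))
for i in range(1,n):
    if 60<s[i,4]<2500 and 240<c[i,0]<390: print(s[i].tolist(),c[i].round(1))
E
```

```text
19.5 [ 0.60930205 -0.19851636  0.29552876] [-0.35678218 -0.44478142  0.47609874]
scene body low-left (0.997, -4.5, 3.0) side body corner (0.997, 4.5, 1.0) ref scene (0.999, 0.0, 0.0)
chamber shift [-0.00958001  0.00211255 -0.00049579]
bar+y btn [ 0.60697419 -0.17588857  0.09887265]
tcp [ 0.6093527  -0.19853459  0.29571932]
tcp point at z .095 px [312.71015882 205.47590796]
[287, 85, 54, 33, 1469] [313.8  99.2]
[303, 184, 23, 5, 84] [314.1 186. ]
[215, 282, 60, 22, 185] [245.8 291.8]
```

```bash
python3 - <<'E'
from h import *
g=cv2.cvtColor(load('w8')['frame'],cv2.COLOR_RGB2GRAY)
for y in range(172,226): print(y,' '.join(f'{int(v):3d}' for v in g[y,276:356:2]))
E
```

```text
172 159 169 168 169 175 174 162 107  95  95 107 225 223 227 231 227 228 227 229 228 169 165 169 205 231 232 229 233 150 135 156 148 233 233 233 232 231 232 233 233
173 172 179 183 180 179 182 175 109  98  94 112 235 233 236 238 235 235 233 235 236 175 170 172 175 222 237 237 236 157 135 152 150 239 237 237 238 238 237 238 238
174 188 190 188 190 192 188 190 114  99  95 110 239 238 239 239 240 238 237 239 239 184 173 175 176 197 240 238 239 165 140 153 149 241 241 238 238 240 239 239 239
175 191 194 193 193 193 192 196 125  96  91 100 241 239 238 240 240 239 239 240 239 217 177 180 187 203 240 240 241 164 136 155 149 241 239 240 240 240 240 239 240
176 193 195 194 194 193 196 198 136  96  97 102 243 239 238 240 240 240 240 241 240 237 187 190 198 213 240 239 241 150 137 154 152 240 240 239 240 240 239 239 240
177 195 195 194 194 195 195 197 135  95  94 102 243 239 240 241 240 242 242 240 240 239 198 197 191 204 241 240 242 131 140 156 156 241 241 241 240 240 239 239 240
178 194 193 195 192 193 196 196 132 100  96 105 243 241 241 238 224 224 223 226 241 237 189 186 175 186 229 240 242 
[... 7055 characters left out ...]
 239 240 240 238 240 240 241 240 239 240 240
222 240 240 241 240 240 240 240 241 241 240 240 241 241 240 240 240 241 240 240 240 240 241 241 241 239 239 241 241 241 240 241 241 241 240 241 240 241 241 241 240
223 239 241 240 238 239 241 239 240 240 240 239 240 240 241 239 240 239 241 241 241 240 240 241 240 240 239 241 239 240 241 239 240 240 239 239 239 240 240 240 241
224 241 240 239 239 240 240 240 240 239 240 240 240 239 240 240 240 240 240 239 240 240 240 240 240 239 241 240 240 240 239 240 241 240 239 240 240 240 240 240 239
225 239 240 240 240 241 240 240 240 241 240 240 242 242 240 240 240 240 239 241 240 240 240 239 241 241 240 240 240 240 239 240 238 239 239 240 241 241 239 240 240
```

The wrist pixels confirm it: the lip top spans rows 189–205, the bar is centred at row 208 (columns 287–343) just outside the lip, and its height is about 98 mm. I'll re-grasp it nearer the fingertips.

```bash
python3 - <<'E'
from h import *
c=np.array([np.cos(-.158),np.sin(-.158)]);n=np.array([-c[1],c[0]])
t=np.array(r.get_state()['tcp_pos'])
l=onz('w8',(314.5,205.5),.1035)
for z in(.095,.0985):
    b=onz('w8',(314.9,207.8),z);print(z,b,'bar-lip',(b-l)@c, 'rel tcp',(b-t[:2])@c,(b-t[:2])@n)
b=onz('w8',(314.9,207.8),.0975)-.0018*n
print(b);rows([[*b,.14],[*b,.0865]])
E
```

```text
0.095 [ 0.6118724 -0.1968677] bar-lip 0.0042757724861654176 rel tcp 0.0022260456224022147 0.0020425900569518464
0.0985 [ 0.61100639 -0.19673514] bar-lip 0.003399689174254466 rel tcp 0.0013499623104912626 0.0020372340829944743
[ 0.6109706  -0.19855059]
[-0.0032, 0.0005, 0.3114]
[-0.0032, 0.0005, 0.4184]
```

Call:
arm_command:
  commands:
    - {"translation": [-0.0032, 0, 0.06], "roll": 0}
    - {"translation": [-0.0032, 0, 0.12], "roll": 0}
    - {"translation": [-0.0032, 0, 0.18], "roll": 0}
    - {"translation": [-0.0032, 0, 0.23], "roll": 0}
    - {"translation": [-0.0032, 0, 0.28], "roll": 0}
    - {"translation": [-0.0032, 0, 0.33], "roll": 0}
    - {"translation": [-0.0032, 0, 0.37], "roll": 0}
    - {"translation": [-0.0032, 0, 0.4], "roll": 0}
    - {"translation": [-0.0032, 0, 0.418], "roll": 0}
    - {"translation": [-0.0032, 0, 0.418], "roll": 0}
  grip: -0.5

```text
time: 20.8
tcp_pos: [0.6111, -0.1988, 0.0867]
ee_rot: [3.142, -0.0, 2.983]
force: [-0.8, -0.4, -0.7]
gripper_width: 0.0643
grip_force: 0.0
```

Call:
arm_command:
  commands:
    - {"translation": [0, 0, 0], "roll": 0}
    - {"translation": [0, 0, 0], "roll": 0}
    - {"translation": [0, 0, 0], "roll": 0}
    - {"translation": [0, 0, 0], "roll": 0}
    - {"translation": [0, 0, 0], "roll": 0}
    - {"translation": [0, 0, 0], "roll": 0}
    - {"translation": [0, 0, 0], "roll": 0}
    - {"translation": [-0.004, 0, 0], "roll": 0}
    - {"translation": [-0.008, 0, 0], "roll": 0}
    - {"translation": [-0.012, 0, 0], "roll": 0}
  grip: 0.2
  force: 30

```text
time: 22.05
tcp_pos: [0.6172, -0.1998, 0.0869]
ee_rot: [3.142, -0.0, 2.983]
force: [-2.8, 0.2, 0.2]
gripper_width: 0.051
grip_force: 33.7
```

```bash
python3 sh.py 9; python3 - <<'E'
from h import *
g=cv2.cvtColor(shot('wrist','w9')['frame'],cv2.COLOR_RGB2GRAY)
st=r.get_state();print(st['gripper_width'],st['grip_force'],st['force'])
for y in range(262,372,2): print(y,' '.join(f'{int(v):3d}' for v in g[y,[*range(246,280,4),*range(286,300,4),300,310,316,325,*range(350,390,4)]]))
E
```

```text
22.15 [ 0.61739804 -0.19979171  0.08688794] [-0.03191765  0.59804003 -0.18777477]
scene body low-left (0.98, -4.5, 3.0) side body corner (0.988, 4.5, 1.25) ref scene (0.999, 0.0, 0.0)
0.05069484546179553 33.650983572006226 [ 0.89118574 -0.17795908 -0.4523956 ]
262 172  92 100  99  93  78 122 122 120  81  76  72  71  74  75  74  79 120 118 118  82 127 150 155 143 170 173
264 169 113  98  94  94  81 121 122 117  73  73  75  75  70  78  77  72 118 119 119  87 133 152 153 139 171 171
266 171 132  99  98  92  82 117  94  82  71  74  73  73  72  70  74  75  65  79 119  92 133 153 152 141 171 179
268 173 166  97 100  94  79 117  52  51  70  71  74  76  72  75  76  73  57  57 103  97 138 151 154 150 170 191
270 173 168  97 100  96  84 106  59  56  72  75  70  73  72  75  75  76  59  61  64 100 134 154 152 162 172 187
272 171 173  91  97  96  85  67  58  58  71  72  77  73  71  76  73  76  59  60  60 107 139 153 152 169 170 170
274 172 173  92  99  93  84  62  57  60  73  73  74  69  73  73  75  75  58  55  62 111 143 153 150 170 171 173
276 171 173  92 101  96  87  67  58  57  73  71  71  69
[... 4620 characters left out ...]
  19  23  24  23  12   8  15
360   9  14  13  18  16  14  18  12  18  27  23  23  15  15   4  19  22  25  20  24  19  21  21  25  13  18  11
362  18   9   5  20  16  18  18  16  16  14  18  24  20  15  22  26  20  21  22  15  22  15  20  18  20  14  18
364  19  18  19  10  23   7  13  17  15  19  23  13  20  15  20  22  22  11  22  21  28  23  20  23  23  16  17
366  17  20  20  24  12  14  18  23  12  11  13  23  14  12  11  29  19  18  30  22  22  24  24  11  24   8   5
368  12   8  19  18  16  18  18  13  11  15  13  18  16  13  15  11  17  23  23  23  22  19  19  16  16   6  13
370  14  15  19  22   4  19  16   2  17  20  22  24  19  14  13  16  18  29  29  28  13  18   7  14  13   9   8
```

```bash
python3 - <<'E'
from h import *
c=np.array([np.cos(-.158),np.sin(-.158)])
t=np.array(r.get_state()['tcp_pos'])
l=onz('w9',(314.5,317.7),.1035)
for z in(.094,.0965,.099):
    b=onz('w9',(314.9,325.5),z);print(z,'bar-lip',(b-l)@c,'rel tcp',(b-t[:2])@c)
print('lip rel tcp',(l-t[:2])@c)
E
```

```text
0.094 bar-lip 0.009287559922925667 rel tcp 0.00026683200911427053
0.0965 bar-lip 0.0077419471920639055 rel tcp -0.0012787807217474916
0.099 bar-lip 0.0061963344612020466 rel tcp -0.0028243934526093503
lip rel tcp -0.009020727913811397
```

Call:
arm_command:
  commands:
    - {"translation": [0, 0, 0.004], "roll": 0}
    - {"translation": [0, 0, 0.008], "roll": 0}
    - {"translation": [0, 0, 0.012], "roll": 0}
    - {"translation": [0, 0, 0.016], "roll": 0}
    - {"translation": [0, 0, 0.018], "roll": 0}
    - {"translation": [0.003, 0, 0.018], "roll": 0}
    - {"translation": [0.006, 0, 0.018], "roll": 0}
    - {"translation": [0.009, 0, 0.018], "roll": 0}
    - {"translation": [0.012, 0, 0.018], "roll": 0}
    - {"translation": [0.0135, 0, 0.018], "roll": 0}

```text
time: 23.45
tcp_pos: [0.6104, -0.1987, 0.078]
ee_rot: [-3.142, 0.0, 2.983]
force: [3.1, 0.6, 0.9]
gripper_width: 0.051
grip_force: 33.9
```

```bash
python3 sh.py 10; python3 - <<'E'
from h import *
g=cv2.cvtColor(shot('wrist','w10')['frame'],cv2.COLOR_RGB2GRAY)
for y in range(280,350,2): print(y,' '.join(f'{int(v):3d}' for v in g[y,[*range(246,280,5),*range(286,300,4),300,310,316,325,*range(340,390,5)]]))
E
```

```text
23.55 [ 0.61035444 -0.19873462  0.07798453] [1.30855372 1.04469149 2.10732696]
scene body low-left (0.978, -4.5, 3.0) side body corner (0.984, 4.5, 1.25) ref scene (0.999, 0.0, 0.0)
280 171  86  95  90  78 121 122  82  69  72  75  75  74  71  77  76 121 119 118  82 113 146 146 175 175
282 170  91  96  90  80 121 120  73  72  73  74  75  75  77  73  73 116 121 117  72 120 145 145 176 173
284 174 136  97  86  81 116 120  73  71  73  74  71  73  72  75  76 118 119 117  69 123 147 144 173 172
286 171 166  98  90  82 120 119  70  72  72  73  72  73  73  74  74 115 120 117  75 126 145 145 174 173
288 170 172  95  90  83 104 114  69  72  72  74  67  75  72  74  72 100 120 109  78 130 146 139 172 169
290 172 172  93  95  87  71  40  70  71  71  71  76  75  75  77  77  90  64  46  87 129 148 136 171 171
292 174 172  93  94  86  63  61  73  71  74  70  69  73  76  75  73  82  49  59  94 134 147 143 171 171
294 173 171  90  91  85  68  62  75  73  74  73  75  76  75  75  79  78  58  59  95 139 145 162 171 172
296 174 174  89  92  90  70  57  76  73  73  71  75  72  75  76  75  75  60  64 101 14
[... 2021 characters left out ...]
 242 114 111 111 113 114 112 111 114 114 105 241 242 241  33  55  55  15  20
338   4  52  54  54 134 240 240 111 115 113 113 115 111 115 109 112 106 239 239 239  35  50  50  18  14
340  17  37  47  49 209 240 239 107 111 108 113 107 110 111 110 108 104 232 229 231  47  48  50   8  13
342  16  13 111 165 230 233 229 110 112 110 110 108 112 110 109 110 103 203 213 209 139 136  31  16  19
344  15  14  35  59  56  59  54 113 114 111 117 114 115 114 114 113 105  44  44  41  48  45  15  18  11
346  17  13  14  16  13  13  19 113 117 118 114 115 118 118 116 115 110  13  14  14  19  24  11  17   8
348  10   5  14  15  13  22  18 100  90  94  92  91  93  91  88  83  67  19  17  22  14  18  16  25  17
```

Now the lip hides the middle of the bar (lip edge at row 348, bar at rows 316–334), so it is under the lip and the chamber hasn't moved. Continuing towards the wall.

Call:
arm_command:
  commands:
    - {"translation": [0.002, 0, 0], "roll": 0}
    - {"translation": [0.004, 0, 0], "roll": 0}
    - {"translation": [0.006, 0, 0], "roll": 0}
    - {"translation": [0.008, 0, 0], "roll": 0}
    - {"translation": [0.01, 0, 0], "roll": 0}
    - {"translation": [0.012, 0, 0], "roll": 0}
    - {"translation": [0.014, 0, 0], "roll": 0}
    - {"translation": [0.014, 0, 0], "roll": 0}
    - {"translation": [0.014, 0, 0], "roll": 0}
    - {"translation": [0.014, 0, 0], "roll": 0}

```text
time: 24.85
tcp_pos: [0.6036, -0.1976, 0.078]
ee_rot: [-3.142, 0.0, 2.983]
force: [4.4, -1.1, 1.1]
gripper_width: 0.0509
grip_force: 33.8
```

```bash
python3 sh.py 11; python3 - <<'E'
from h import *
c=np.array([np.cos(-.158),np.sin(-.158)])
g=cv2.cvtColor(shot('wrist','w11')['frame'],cv2.COLOR_RGB2GRAY)
for n,re,rb in(('w10',348,325),):
    l=onz(n,(314.5,re),.1035)
    for z in(.085,.088,.091): print(n,z,(onz(n,(315,rb),z)-l)@c)
for y in range(300,400,3): print(y,' '.join(f'{int(v):3d}' for v in g[y,[265,270,275,278,310,340,345,350,355]]))
E
```

```text
24.95 [ 0.60358232 -0.1976104   0.07796762] [ 3.74464657 -0.1420019   0.47083604]
scene body low-left (0.977, -4.5, 3.0) side body corner (0.982, 4.5, 1.25) ref scene (0.999, 0.0, 0.0)
w10 0.085 0.0017559988104705769
w10 0.088 -9.206203014636945e-05
w10 0.091 -0.0019401228707632103
300  94  81 121 119  74  75 117 118 113
303  92  82  80  92  73  73 115 101  64
306  93  88  57  51  74  77 100  51  67
309  95  89  57  60  73  77  88  63  74
312  95  91  65  59  77  74  78  60  80
315  97  90  72  83  75  75  73  82  86
318  96  90  73  94  75  75  70  95  84
321  94  90  80 107  71  71  81 110  86
324  94  93 101 124  88  82  79 128  91
327 129 104 131 127 109 114 111 127 125
330 105 115 114 118 120 119 110 118 114
333  77 110 105 101 118 120 109 101 103
336  25 124 190 190 114 117 111 176 175
339  72 193 196 196 117 118 112 176 178
342 219 240 241 240 121 120 112 241 241
345 241 241 239 240 115 117 106 240 240
348 240 240 240 240 116 117 110 240 240
351 239 241 239 240 115 111 107 241 240
354 233 233 233 231 111 113 105 231 230
357  18  18  13   4 108 109 106   7  16
360  19  19  25  17 115 113 112  20  14
363  17  22  23  18 114 110  82  17   1
366  11  14  15  19  15   4  10   9  13
369  25  16  17  18  17  19  14  14  14
372  20  15  13  15   7  13  12  14  16
375  15  18  15  20  22  17  13  20  19
378  13  14  16  16  20  14  18  15  20
381  24  16  11  16  16  21  28  23  17
384  16  23  18  18  19  17  23  27  23
387  19  13  19  16  16  15  10  18  24
390  12  18  13  17  15  20  24  20  22
393  15  19  16  16  20  19  27  21  30
396  21  17  16  14  11  28  25  20  23
399  17  19  19  16  19  29  28  32  20
```

Call:
arm_command:
  commands:
    - {"translation": [0, 0, -0.001], "roll": 0}
    - {"translation": [0, 0, -0.002], "roll": 0}
    - {"translation": [0, 0, -0.003], "roll": 0}
    - {"translation": [0, 0, -0.004], "roll": 0}
    - {"translation": [0, 0, -0.005], "roll": 0}
    - {"translation": [0, 0, -0.006], "roll": 0}
    - {"translation": [0, 0, -0.007], "roll": 0}
    - {"translation": [0, 0, -0.008], "roll": 0}
    - {"translation": [0, 0, -0.008], "roll": 0}
    - {"translation": [0, 0, -0.008], "roll": 0}

```text
time: 26.25
tcp_pos: [0.6036, -0.1976, 0.0816]
ee_rot: [3.142, -0.0, 2.983]
force: [5.2, -0.7, -3.5]
gripper_width: 0.0512
grip_force: 33.5
```

Call:
arm_command:
  commands:
    - {"translation": [0, 0, 0], "roll": 0}
    - {"translation": [0, 0, 0], "roll": 0}
    - {"translation": [0, 0, 0], "roll": 0}
    - {"translation": [0, 0, 0], "roll": 0}
    - {"translation": [0, 0, 0], "roll": 0}
    - {"translation": [0, 0, 0], "roll": 0}
    - {"translation": [0, 0, -0.03], "roll": 0}
    - {"translation": [0, 0, -0.08], "roll": 0}
    - {"translation": [0, 0, -0.16], "roll": 0}
    - {"translation": [0, 0, -0.26], "roll": 0}
  grip: -0.5

```text
time: 27.5
tcp_pos: [0.6032, -0.1975, 0.2137]
ee_rot: [3.142, -0.001, 2.983]
force: [-0.3, -0.5, 0.6]
gripper_width: 0.064
grip_force: 0.0
```

```bash
python3 sh.py 12; python3 - <<'E'
from h import *
g=cv2.cvtColor(shot('wrist','w12')['frame'],cv2.COLOR_RGB2GRAY)
st=r.get_state();print(st['tcp_pos'],st['gripper_width'])
print(proj('w12',[.6036,-.1976,.1035]))
for y in range(196,262,2): print(y,' '.join(f'{int(v):3d}' for v in g[y,272:364:3]))
print('handle rows');
for y in range(10,200,6): print(y,' '.join(f'{int(v):3d}' for v in g[y,272:364:8]))
E
```

```text
27.6 [ 0.60505343 -0.19815228  0.2196047 ] [ 0.31481225 -0.52393525  0.30443072]
scene body low-left (0.989, -4.5, 3.0) side body corner (0.997, 4.5, 1.0) ref scene (0.999, 0.0, 0.0)
[ 0.60447214 -0.19792889  0.21633475] 0.06431101490609967
[312.97951192 229.7916632 ]
196 236 168 175 181 167  94  93 101 173 175 176 177 174 240 239 239 240 183 176 175 241 241 103 147 142 242 239 240 238 239 240
198 239 182 181 172 170  91  93  97 173 173 173 175 174 219 241 240 240 182 176 175 241 241 107 150 143 240 240 240 240 240 240
200 218 194 194 186 188  90  95  83 129 127 128 129 129 127 181 149 132 143 129 131 170 184 109 153 145 241 240 239 240 240 238
202 194 192 194 195 194  90  95  81 120 118 129 119 119 120 119 120 118 193 120 121 135 193 110 151 148 240 240 240 240 239 240
204 194 196 197 194 195  90  96  86 119 124 122 104 103 104 105 105 104 109 102 102 135 193 116 151 153 241 239 239 240 240 239
206 196 193 191 193 196  88  95  85 124 117  71  68  72  68  71  76  73  72  77  71 123 166 121 149 156 240 240 239 241 239 240
208 237 194 194 198 196  92  98  84 126 120  72  70  71  73  73
[... 4353 characters left out ...]
  83  87 123 120 160 238
124 239 131 124 160 145 148 151 162 114 126 194 239
130 240 122 133 130 107 111 113 102 135 132 241 239
136 240 114 136 198 198  95 111 202 203 137 241 239
142 186 128 133 201 201 187 126 203 205 141 239 240
148 173 184 141 240 240 237 189 238 239 146 239 240
154 145 218 145 225 228 226 143 224 225 146 225 223
160 118 186 147 187 187 191 119 196 199 150 198 197
166 157 148 150 224 145 226 227 225 222 153 223 227
172 171 167 149 166 166 168 170 160 162 151 162 170
178 124 121 151 123 122 119 119 119 116 149 115 120
184 109 106 149 109 110 105 111 108 113 150 113 110
190 157 158 151 159 166 224 227 174 226 147 228 228
196 236 191  98 173 176 238 240 175 236 142 239 241
```

The pixels show the bar hooked: the lip covers it (rows 215–236, bar and buttons centred at row 223), and the chamber hasn't moved since. Now throwing the lever.

```bash
python3 - <<'E'
from h import *
P0=dict(x=.5285,y=-.186,yaw=-.158)
def T(t,r_=.097): return W(-r_*np.cos(t)+.0055*np.sin(t)+.011,.106+r_*np.sin(t)+.0055*np.cos(t),**P0)
s=np.array(T(1.5))
k=dict(y0=2.983)
rows([s],p0=[.6036,-.1976,.2116],**k); print('A'); rows([T(t) for t in (1.42,1.34,1.28,1.22,1.16,1.1,1.02,.94,.86,.78)],p0=s,**k)
print('B');rows([T(t) for t in (.70,.62,.54,.46,.38,.30,.22,.14,.08,.04)],p0=T(.78),**k); print(s,T(.78),T(.04),T(-.02))
E
```

```text
[0.1327, -0.0008, 0.0169]
A
[0.0155, -0.0, 0.0008]
[0.0309, -0.0, 0.0029]
[0.0423, -0.0, 0.0053]
[0.0536, -0.0, 0.0083]
[0.0646, -0.0, 0.012]
[0.0754, -0.0, 0.0164]
[0.0894, -0.0001, 0.0232]
[0.1028, -0.0001, 0.0311]
[0.1155, -0.0001, 0.0401]
[0.1274, -0.0001, 0.05]
B
[0.0111, -0.0, 0.0109]
[0.0213, -0.0, 0.0226]
[0.0306, -0.0, 0.0351]
[0.0388, -0.0, 0.0483]
[0.0459, -0.0, 0.0621]
[0.0519, -0.0, 0.0764]
[0.0567, -0.0, 0.0912]
[0.0604, -0.0, 0.1063]
[0.0623, -0.0, 0.1178]
[0.0632, -0.0, 0.1255]
[ 0.53800483 -0.18751439  0.20314607] [np.float64(0.4750831788061748), np.float64(-0.17748920292573117), np.float64(0.1781281281215073)] [np.float64(0.44386504564901164), np.float64(-0.17251527916164106), np.float64(0.11537456600273889)] [np.float64(0.4434817558412758), np.float64(-0.17245421035033087), np.float64(0.10955902936741285)]
```

Call:
arm_command:
  commands:
    - {"translation": [0.01, 0, 0], "roll": 0}
    - {"translation": [0.03, 0, 0], "roll": 0}
    - {"translation": [0.05, 0, 0], "roll": 0}
    - {"translation": [0.07, 0, 0], "roll": 0}
    - {"translation": [0.09, 0, 0.005], "roll": 0}
    - {"translation": [0.105, 0, 0.01], "roll": 0}
    - {"translation": [0.115, 0, 0.015], "roll": 0}
    - {"translation": [0.125, 0, 0.017], "roll": 0}
    - {"translation": [0.1327, 0, 0.017], "roll": 0}
    - {"translation": [0.1327, 0, 0.017], "roll": 0}
  grip: 1

```text
time: 28.9
tcp_pos: [0.538, -0.1871, 0.2036]
ee_rot: [-3.142, 0.0, 2.983]
force: [0.4, 0.9, -0.3]
gripper_width: 0.0002
grip_force: 0.0
```

Call:
arm_command:
  commands:
    - {"translation": [0.0155, 0, 0.001], "roll": 0}
    - {"translation": [0.031, 0, 0.003], "roll": 0}
    - {"translation": [0.0423, 0, 0.0053], "roll": 0}
    - {"translation": [0.0536, 0, 0.0083], "roll": 0}
    - {"translation": [0.0646, 0, 0.012], "roll": 0}
    - {"translation": [0.0754, 0, 0.0164], "roll": 0}
    - {"translation": [0.0894, 0, 0.0232], "roll": 0}
    - {"translation": [0.1028, 0, 0.0311], "roll": 0}
    - {"translation": [0.1155, 0, 0.0401], "roll": 0}
    - {"translation": [0.1274, 0, 0.05], "roll": 0}

```text
time: 30.15
tcp_pos: [0.4751, -0.1772, 0.1792]
ee_rot: [-3.141, 0.001, 2.983]
force: [1.8, 0.1, 8.8]
gripper_width: -0.0001
grip_force: 3.6
```

```bash
python3 sh.py 13; python3 -c "
from sh import *
print('cover rel',shift('d12','d13',283,265,34,30),'body',shift('d12','d13',340,270,62,40),shift('s12','s13',212,270,60,60))"
```

```text
30.25 [ 0.47456948 -0.17709221  0.17858286] [0.62141955 0.14362623 5.71054394]
scene body low-left (0.984, -4.5, 3.0) side body corner (0.995, 4.5, 1.0) ref scene (0.999, 0.0, 0.0)
cover rel (0.83, 0.25, 0.25) body (0.982, 0.0, 0.0) (0.979, 0.0, 0.0)
```

```bash
python3 - <<'E'
from h import *
for n in('d12','d13'):
    g=cv2.imread(f'pics/{n}.png',0)
    for y in(278,286,292): print(n,y,g[y,280:336].tolist())
a,b=[cv2.imread(f'pics/s{n}.png',0) for n in(12,13)]
for y in(245,250): print(y,a[y,300:360:2].tolist(),b[y,300:360:2].tolist())
E
```

```text
d12 278 [35, 33, 33, 85, 191, 242, 247, 245, 243, 245, 247, 248, 248, 248, 248, 247, 247, 247, 247, 247, 248, 248, 248, 248, 247, 246, 246, 245, 246, 246, 245, 239, 221, 170, 129, 117, 115, 114, 123, 144, 156, 147, 143, 166, 194, 219, 237, 244, 245, 245, 245, 245, 245, 245, 245, 245]
d12 286 [151, 232, 247, 248, 247, 247, 247, 239, 207, 177, 175, 174, 175, 177, 178, 179, 179, 177, 176, 175, 176, 177, 176, 178, 178, 178, 178, 179, 177, 171, 157, 135, 118, 114, 115, 125, 145, 159, 175, 195, 178, 128, 121, 144, 167, 178, 182, 183, 187, 190, 194, 199, 205, 210, 215, 221]
d12 292 [202, 163, 148, 150, 158, 172, 180, 169, 159, 167, 172, 171, 171, 170, 170, 171, 171, 173, 173, 173, 174, 174, 174, 174, 174, 174, 174, 174, 174, 169, 157, 136, 120, 129, 150, 158, 173, 215, 238, 238, 204, 136, 121, 145, 167, 175, 178, 177, 177, 176, 176, 177, 178, 180, 181, 179]
d13 278 [38, 35, 35, 83, 186, 241, 247, 247, 246, 246, 246, 246, 243, 244, 247, 247, 248, 247, 248, 248, 248, 247, 247, 248, 247, 248, 248, 248, 248, 248, 248, 248, 248, 248, 249, 248, 243, 215, 156, 123, 113, 114, 135, 179, 209, 231, 24
[... 523 characters left out ...]
, 124, 121, 140, 151, 131, 111, 122, 146, 169, 176, 177, 177, 177, 177, 177, 178, 178, 180, 181, 180]
245 [231, 247, 203, 192, 142, 137, 136, 136, 135, 135, 136, 143, 170, 185, 187, 190, 192, 192, 186, 203, 173, 135, 132, 131, 131, 20, 19, 17, 17, 19] [237, 249, 210, 197, 151, 140, 141, 152, 170, 242, 248, 250, 251, 251, 251, 250, 250, 250, 247, 232, 176, 137, 138, 168, 44, 18, 21, 17, 20, 19]
250 [246, 246, 246, 247, 230, 175, 152, 150, 155, 134, 133, 133, 132, 131, 133, 136, 157, 143, 136, 133, 131, 132, 131, 129, 127, 168, 136, 246, 154, 20] [250, 250, 250, 250, 201, 200, 229, 203, 166, 138, 139, 140, 180, 234, 245, 242, 217, 154, 137, 136, 137, 135, 135, 187, 208, 178, 133, 248, 160, 22]
```

The cover is being drawn in (its edge moved about 4.5 px towards the body) while the body stays put. Continuing down.

Call:
arm_command:
  commands:
    - {"translation": [0.0111, 0, 0.0109], "roll": 0}
    - {"translation": [0.0213, 0, 0.0226], "roll": 0}
    - {"translation": [0.0306, 0, 0.0351], "roll": 0}
    - {"translation": [0.0388, 0, 0.0483], "roll": 0}
    - {"translation": [0.0459, 0, 0.0621], "roll": 0}
    - {"translation": [0.0519, 0, 0.0764], "roll": 0}
    - {"translation": [0.0567, 0, 0.0912], "roll": 0}
    - {"translation": [0.0604, 0, 0.1063], "roll": 0}
    - {"translation": [0.0623, 0, 0.1178], "roll": 0}
    - {"translation": [0.0623, 0, 0.1255], "roll": 0}

```text
time: 31.5
tcp_pos: [0.4443, -0.1721, 0.1152]
ee_rot: [3.141, -0.0, 2.983]
force: [0.5, -0.3, -0.3]
gripper_width: 0.0002
grip_force: 0.0
```

Call:
arm_command:
  commands:
    - {"translation": [0, 0, 0.004], "roll": 0}
    - {"translation": [0, 0, 0.008], "roll": 0}
    - {"translation": [0, 0, 0.011], "roll": 0}
    - {"translation": [0, 0, 0.013], "roll": 0}
    - {"translation": [0, 0, 0.014], "roll": 0}
    - {"translation": [0, 0, 0.014], "roll": 0}
    - {"translation": [0, 0, 0.014], "roll": 0}
    - {"translation": [0, 0, 0.014], "roll": 0}
    - {"translation": [0, 0, 0.014], "roll": 0}
    - {"translation": [0, 0, 0.014], "roll": 0}

```text
time: 32.75
tcp_pos: [0.4445, -0.1723, 0.1096]
ee_rot: [-3.141, 0.001, 2.983]
force: [-4.8, 2.0, 9.3]
gripper_width: -0.0004
grip_force: 4.8
```

The lever snapped past its toggle, and the press met the stop at z = 0.1096, as expected. Backing off straight up.

Call:
arm_command:
  commands:
    - {"translation": [0, 0, -0.03], "roll": 0}
    - {"translation": [0, 0, -0.08], "roll": 0}
    - {"translation": [0, 0, -0.14], "roll": 0}
    - {"translation": [0, 0, -0.2], "roll": 0}
    - {"translation": [0, 0, -0.26], "roll": 0}
    - {"translation": [0, 0, -0.32], "roll": 0}
    - {"translation": [0, 0, -0.36], "roll": 0}
    - {"translation": [0, 0, -0.36], "roll": 0}
    - {"translation": [0, 0, -0.36], "roll": 0}
    - {"translation": [0, 0, -0.36], "roll": 0}

```text
time: 34.0
tcp_pos: [0.4442, -0.1721, 0.2876]
ee_rot: [3.141, -0.002, 2.983]
force: [0.7, -1.1, -0.7]
gripper_width: -0.0001
grip_force: 0.0
```

```bash
python3 sh.py 14; python3 - <<'E'
from sh import *
for n in('d12','d13','d14'):
    g=cv2.imread(f'pics/{n}.png',0); print(n,g[286,285:332].tolist())
print('cup',shift('s0','s14',318,178,28,40),'bottle',shift('s0','s14',272,152,20,20),'canister',shift('s0','s14',360,310,45,75))
# handle check: predicted handle middle in side/scene, closed
P0=dict(x=.5285,y=-.186,yaw=-.158)
for n in('s14','d14'):
    g=cv2.imread(f'pics/{n}.png',0)
    for rr in(-.06,-.085,-.108,-.13):
        q=proj(n,W(rr,.1115,**P0)).round().astype(int); print(n,rr,q,g[q[1],q[0]])
E
```

```text
34.1 [ 0.44422812 -0.17209017  0.28794302] [1.13881747 0.21111853 0.50146574]
scene body low-left (0.975, -4.5, 3.0) side body corner (0.971, 4.5, 1.25) ref scene (0.999, 0.0, 0.0)
d12 [247, 247, 239, 207, 177, 175, 174, 175, 177, 178, 179, 179, 177, 176, 175, 176, 177, 176, 178, 178, 178, 178, 179, 177, 171, 157, 135, 118, 114, 115, 125, 145, 159, 175, 195, 178, 128, 121, 144, 167, 178, 182, 183, 187, 190, 194, 199]
d13 [247, 247, 247, 247, 247, 247, 244, 222, 183, 176, 177, 175, 177, 179, 180, 180, 179, 178, 177, 177, 176, 178, 177, 179, 179, 180, 181, 180, 177, 166, 144, 125, 117, 116, 113, 98, 102, 122, 146, 167, 179, 183, 186, 188, 191, 196, 200]
d14 [247, 247, 247, 247, 247, 247, 247, 247, 244, 222, 184, 177, 177, 176, 177, 178, 179, 181, 180, 179, 178, 177, 177, 178, 178, 179, 180, 181, 182, 181, 179, 168, 149, 127, 112, 97, 100, 122, 146, 168, 177, 183, 184, 188, 192, 195, 200]
cup (0.929, 0.0, 0.0) bottle (0.999, 0.0, 0.0) canister (0.999, 0.0, 0.0)
s14 -0.06 [262 247] 37
s14 -0.085 [252 254] 40
s14 -0.108 [241 260] 35
s14 -0.13 [231 267] 243
d14 -0.06 [371 256] 35
d14 -0.085 [383 258] 35
d14 -0.108 [395 260] 28
d14 -0.13 [406 261] 14
```

```bash
python3 -c "
from plant import r
print(r.job_done())"
```

```text
the job is handed in; nothing more can be done
None
```

The loop is hooked, the lever is down past its toggle, and the cover stays shut with the arm clear and the bottle, cup and canister unmoved; however, my first hook attempt caught the lip's outer edge and dragged the chamber about 10 mm towards the robot, against the instruction not to drag it, and I left it there instead of shoving it back.

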